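# Sort the turned parts by metal

## Task

Sort the five machined parts on the bench into the trays by metal: the two brass parts go in the red tray, the two aluminium parts in the blue tray and the dark steel T-nut in the green tray. Set each one down gently, without dropping it, so that it stands upright on the tray's floor, not on another part or on the rim, and let go of it. Leave the needle file and the carpenter's pencil lying where they are.

Things in the scene. Friction and masses are not known exactly. Their poses are not given: they have to be found in the camera images.
- brass_bush: Flanged brass bush (yellow metal) with a dark bore in its top: flange 44 mm across and 8 mm high at the bottom, above it a plain round body 30 mm across up to 40 mm height. About 220 g. Stands upright on the bench at the start; origin at the centre of its underside, z up along its axis.
- brass_hex: Brass hexagon spacer (yellow metal), 32 mm across flats, 37 mm across corners, 30 mm high, dark tapped hole in its top. About 210 g; its x axis is square to one pair of flats (so are the directions 60 and 120 degrees from it). Stands upright on the bench at the start; origin at the centre of its underside, z up along its axis.
- alu_pulley: Aluminium pulley (pale silver metal), a flat disc 50 mm across and 26 mm high with a V groove around the middle of its rim (36 mm across at the bottom of the groove, rims 7 mm high), small dark bore on top. About 120 g. Stands upright on the bench at the start; origin at the centre of its underside, z up along its axis.
- alu_spacer: Aluminium spacer tube (pale silver metal), plain round, 28 mm across, 55 mm high, large dark bore in its top. About 70 g. Stands upright on the bench at the start; origin at the centre of its underside, z up along its axis.
- steel_tnut: Blackened steel T-nut (dark grey metal), base 36 mm (x) by 44 mm (y) and 14 mm high, on it a centred stem 18 mm wide (x) by 44 mm (y) from 14 to 34 mm height, dark hole on top. Grip the stem across x. About 290 g. Stands upright on the bench at the start; origin at the centre of its underside, z up along its axis.
- red_tray: Red plastic tray, fixed to the bench, for the brass parts: open box 122 mm (its x) by 160 mm (its y, the long side) and 28 mm high outside, walls and floor 5 mm thick (inside 112 x 150 mm). Origin: centre of its underside on the bench, z up; the floor it holds parts on is 5 mm above the origin. Stands somewhat turned about z
- blue_tray: Blue plastic tray, fixed to the bench, for the aluminium parts: open box 122 mm (its x) by 160 mm (its y, the long side) and 28 mm high outside, walls and floor 5 mm thick (inside 112 x 150 mm). Origin: centre of its underside on the bench, z up; the floor it holds parts on is 5 mm above the origin. Stands somewhat turned about z
- green_tray: Green plastic tray, fixed to the bench, for the steel part: open box 122 mm (its x) by 160 mm (its y, the long side) and 28 mm high outside, walls and floor 5 mm thick (inside 112 x 150 mm). Origin: centre of its underside on the bench, z up; the floor it holds parts on is 5 mm above the origin. Stands somewhat turned about z
- file: Needle file lying loose among the parts, to be left alone: yellow handle 55 x 14 x 12 mm and a thin steel blade 7 mm wide, 140 mm long in all. Origin on the bench about mid-length, x along it towards the blade's tip.
- pencil: Flat orange carpenter's pencil lying loose among the parts, to be left alone: 110 mm long, 13 mm wide, 8 mm high. Origin on the bench about mid-length, x along it towards the tip.
Mind the look-alikes: they are no part of the job. Leave any turquoise look-alike of the steel_tnut alone.

How it is judged (in metres and radians):
At the end, for the whole second after the job is handed in: Brass in red, aluminium in blue, steel in green: each part within 50 mm (tray x) and 70 mm (tray y) of its tray's centre, origin 1 to 10 mm above the tray's underside, tilted under 0.15 rad, at rest and released. File and pencil within 30 mm of their starts (x of brass_bush in the frame of red_tray between -0.05 and 0.05 m and y of brass_bush in the frame of red_tray between -0.07 and 0.07 m and z of brass_bush in the frame of red_tray between 0.001 and 0.01 m and angle between each of brass_bush, brass_hex, alu_pulley, alu_spacer, steel_tnut's own z axis and vertical below 0.15 rad and linear speed of each of brass_bush, brass_hex, alu_pulley, alu_spacer, steel_tnut below 0.02 m/s and angular speed of each of brass_bush, brass_hex, alu_pulley, alu_spacer, steel_tnut below 0.2 rad/s and contact force between the fingers and brass_bush below 0.1 N and x of brass_hex in the frame of red_tray between -0.05 and 0.05 m and y of brass_hex in the frame of red_tray between -0.07 and 0.07 m and z of brass_hex in the frame of red_tray between 0.001 and 0.01 m and contact force between the fingers and brass_hex below 0.1 N and x of alu_pulley in the frame of blue_tray between -0.05 and 0.05 m and y of alu_pulley in the frame of blue_tray between -0.07 and 0.07 m and z of alu_pulley in the frame of blue_tray between 0.001 and 0.01 m and contact force between the fingers and alu_pulley below 0.1 N and x of alu_spacer in the frame of blue_tray between -0.05 and 0.05 m and y of alu_spacer in the frame of blue_tray between -0.07 and 0.07 m and z of alu_spacer in the frame of blue_tray between 0.001 and 0.01 m and contact force between the fingers and alu_spacer below 0.1 N and x of steel_tnut in the frame of green_tray between -0.05 and 0.05 m and y of steel_tnut in the frame of green_tray between -0.07 and 0.07 m and z of steel_tnut in the frame of green_tray between 0.001 and 0.01 m and contact force between the fingers and steel_tnut below 0.1 N and distance of each of file, pencil from where it was at the start of the episode below 0.03 m); the robot touches nothing.
It fails at once if a part is dropped: it falls free of the fingers faster than 0.7 m/s (a fall of about 25 mm) ((contact force between the fingers and brass_bush below 0.05 N and linear speed of brass_bush above 0.7 m/s) or (contact force between the fingers and brass_hex below 0.05 N and linear speed of brass_hex above 0.7 m/s) or (contact force between the fingers and alu_pulley below 0.05 N and linear speed of alu_pulley above 0.7 m/s) or (contact force between the fingers and alu_spacer below 0.05 N and linear speed of alu_spacer above 0.7 m/s) or (contact force between the fingers and steel_tnut below 0.05 N and linear speed of steel_tnut above 0.7 m/s)).
It fails at once if the needle file or the carpenter's pencil is moved more than 30 mm (distance of any of file, pencil from where it was at the start of the episode above 0.03 m).
It also fails if it takes over 125 s, if anything falls off the work surface, if the arm or the gripper's body presses on something with over 40 N, if the wrist force passes 120 N, or if a joint passes its speed limit or range.

## Robot

A 6-joint arm with a two-finger parallel gripper is mounted at the origin on the work surface. World frame = base frame: x ahead of the robot, y to its left, z up, the work surface at z = 0. Lengths are in m, angles in degrees, forces in N, time in s.
With the tool pointing down it reaches from about 0.4 to 0.825 m from the base axis. Payload 7 kg.
Tool frame: the origin (TCP) lies midway between the tips of the shut fingers; the grasp point (between the pads) lies r.grip_depth behind it (r.grip_depth is the distance from the TCP to the grasp point, in m); z points along the fingers, y is the line along which they close (so a half turn about z gives the same grasp; the last joint's range is limited). The gripper opens to 88 mm and grips with 3 to 60 N. Pads are 19 mm wide; open, the fingers measure 130 mm over their backs; the gripper's body (78 mm by 193 mm) begins 47 mm behind the grasp point.
Start: joints at [-50.644, 20.546, 0.682, 0, -70.136, -16.507], TCP at [0.262, -0.622, 0.227] pointing down, gripper open.
Joint ranges: [-176.03, 176.03], [-82.01, 121.73], [-58.28, 71.71], [-173.87, 95.51], [-174.79, -0.11], [-173.66, 173.66]. Speed limits (degrees/s): [136.94, 136.94, 172.46, 180, 180, 180].

## Interface

Orientations are given as [roll, pitch, yaw] about the fixed x, y, z axes, in that order (R = Rz(yaw) Ry(pitch) Rx(roll)).
In Python, from plant import r gives the robot as it stands.
- The arm moves only by the tool pendant, called after "Call:" as name(argument=value, ...) on one line, values as JSON. Schema: {"type":"object","properties":{"deltas":{"type":"string"},"finger_gap":{"type":"number"},"squeeze":{"type":"number"},"only":{"type":"string"},"quiet":{"type":"boolean"},"lines":{"type":"string"}},"required":["deltas"],"additionalProperties":false}. deltas is a string of 1 to 12 rows, one to a line, with the numbers parted by spaces; each row has 6 numbers: dx, dy, dz in parts of the range, where 1.0 means 0.75 m, then a rotation vector rx, ry, rz in a scale on which 1.0 is 120 degrees; each row is the pose to reach, as a shift and turn from the pose commanded when the call began, along the tool's axes at that moment; what a row does not reach only later rows make up. A row lasts 1/12 s, in which the tool goes at most 0.0417 m and 7.16 degrees, less where a joint would pass 70% of its speed; a pose out of reach is approached as far as the arm can. finger_gap is the finger opening in m, set as the call begins (left out keeps the last). The fingers move at their own pace and stop on an object; squeeze is the grip in N (left out, the last holds). Time passes only in rows, so rows that do not move let the fingers close. The tool returns the time, the measured TCP pose, the force, the opening and the grip force at its end. only (a regular expression) keeps the lines of the reply that match it, lines (a string "A,B") keeps lines A to B, and quiet returns only ok. Shift and turn numbers lie between -1 and 1, and a call with a number outside is refused. Input that does not fit is refused with a message, and nothing moves.
- r.get_state(): the state, without advancing time (a new reading comes with each control period).
- r.capture(name): name is "scene" or "top"; returns a dict with "frame" (400x640x3 uint8, red, green, blue), "z_map" (400x640 float32, m along the optical axis (not along the pixel's ray), 0 where there is no reading), "fx", "fy", "cx", "cy" (pixels), "cam_to_world" (4x4, takes a point from camera to world coordinates). Camera axes: x right, y down, z forward; pixel columns grow to the right and rows downward; lengths in m; the calibration is good to about 2 mm. A picture is of the moment at which its call begins.
- r.close_job(): hands the job in; it is judged then, once.
The state is a dict: "time_s": time; "joints": joint angles; "qd": joint speeds; "joint_torque": joint torques, N m; "tcp_pos": TCP position; "eef_rot": TCP orientation; "contact_force": force on the tool from outside, world axes, zero at the start; "moment": the same for the moment, N m; "gripper_width": finger opening in m; "gripper_force": force on a finger pad.
Only numpy, scipy, OpenCV 4.12 (cv2) and the standard library are available. Lean on these libraries where they do the work, as an engineer would, in place of code of your own. Each camera call takes 0.05 s, during which the arm holds its last target. There are 200 camera calls.

## Working session

There is one attempt and no reset: what is moved stays moved. The work goes in short steps, Python scripts to look and compute and a tool call to move; the robot and the scene stay as the last step left them, time stands still between calls to the robot, and variables do not carry over. Pictures are saved under pics/ and viewed, at most 14 in all, crops included, and the job is handed in when it is done.

```bash
ls; mkdir -p pics
```

Run:
```python
from plant import r
import cv2,numpy as np
print(r.grip_depth,r.get_state())
for n in("scene","top"):
    c=r.capture(n);cv2.imwrite(f"pics/{n}0.png",c["frame"][:,:,::-1]);np.savez(f"{n}0.npz",**c)
    print(n,c["fx"],c["fy"],c["cx"],c["cy"],np.round(c["cam_to_world"],3).tolist())
```

```text
pics
0.0188 {'time_s': 0.0, 'joints': array([-5.06442246e+01,  2.05892046e+01,  6.33827532e-01, -2.20367878e-02,
       -7.01343189e+01, -1.65049464e+01]), 'qd': array([ 0.03602202, -0.07603033,  0.05294211, -0.01654711, -0.05849137,
       -0.06635764]), 'joint_torque': array([ 7.97143207e-05, -5.82714200e+01,  2.93051541e+01,  6.99694142e+00,
        6.72103168e-03, -1.69092427e-04]), 'tcp_pos': array([ 0.26190205, -0.62159114,  0.22564223]), 'eef_rot': array([ 1.79908114e+02, -5.62265281e-03, -1.57156671e+02]), 'contact_force': array([-0.20737165, -0.66965337, -0.37201653]), 'moment': array([-0.0167573 , -0.03497616, -0.03277543]), 'gripper_force': 0.0, 'gripper_width': 0.08747502136817116}
scene 379.3430870736346 379.3430870736346 314.2007437931439 204.92515697594462 [[-0.78, 0.483, -0.399, 0.854], [0.626, 0.595, -0.504, 0.502], [-0.006, -0.643, -0.766, 0.803], [0.0, 0.0, 0.0, 1.0]]
top 501.40210340100106 501.40210340100106 320.81793897138465 200.54535850080376 [[0.007, -0.989, 0.148, 0.335], [-1.0, -0.004, 0.02, -0.005], [-0.019, -0.148, -0.989, 1.05], [0.0, 0.0, 0.0, 1.0]]
```

View pics/scene0.png

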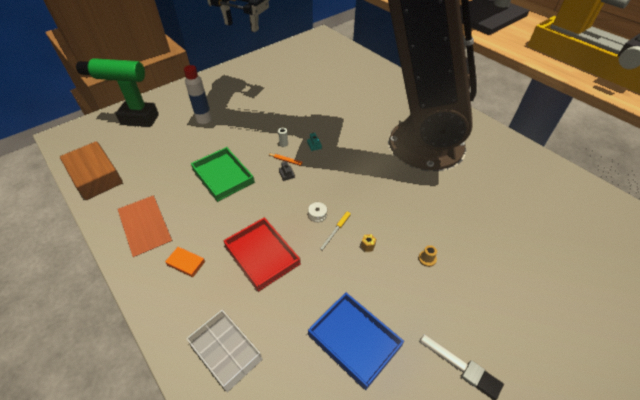

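View pics/top0.png

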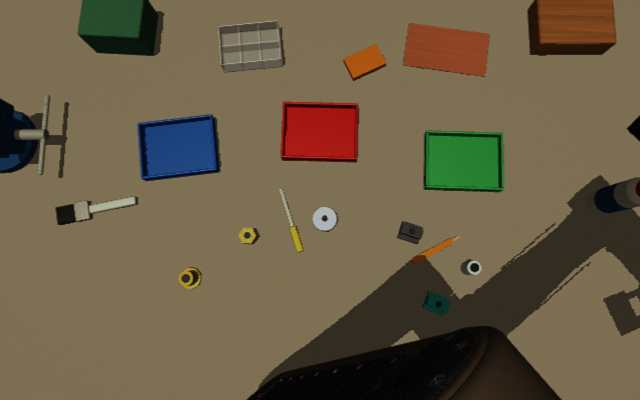

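The top view shows these candidates:
- brass_bush (189,278) and brass_hex (248,235), the only yellow parts apart from the file handle (296,240).
- alu_pulley (324,218) and alu_spacer (474,267).
- dark steel_tnut (410,232). The turquoise look-alike at (437,302) is not wanted.
- file (290,220), pencil (437,249), and an orange block (365,62) to ignore.
- trays: blue (178,147), red (320,131), green (464,160).

I choose the dark T-nut at (410,232). Next I measure from both views and check with a crop.

Create h.py:
```python
import numpy as np,cv2
def cloud(c):
    z=c["z_map"];v,u=np.indices(z.shape)
    p=np.stack([(u-c["cx"])*z/c["fx"],(v-c["cy"])*z/c["fy"],z,np.ones_like(z)],-1)@np.array(c["cam_to_world"]).T
    p=p[...,:3];p[z<=0]=np.nan;return p
def rect(xy):
    (cx,cy),(w,h),a=cv2.minAreaRect((xy*1000).astype(np.float32));
    if w<h: w,h,a=h,w,a+90
    return np.round([cx,cy,w,h,a%180],1)   # long side direction a (world deg)
```

Run:
```python
from h import *
T=dict(np.load("top0.npz"));S=dict(np.load("scene0.npz"));P=cloud(T);Q=cloud(S)
print("bench z",np.nanmedian(P[330:380,100:200,2]),np.nanmedian(Q[280:320,480:560,2]))
obj=dict(bush=(189,278),hex=(248,235),pulley=(324,218),spacer=(474,267),tnut=(410,232),decoy=(437,302))
for n,(u,v) in obj.items():
    w=P[v-22:v+22,u-22:u+22].reshape(-1,3);c=P[v-2:v+3,u-2:u+3].reshape(-1,3)
    m=w[:,2]>.008;zt=np.nanpercentile(w[m][:,2],90);t=w[np.abs(w[:,2]-zt)<.004]
    q=Q.reshape(-1,3);cen=rect(t)[:2]/1000
    q=q[(np.linalg.norm(q[:,:2]-cen,axis=1)<.032)&(q[:,2]>.008)];zq=np.percentile(q[:,2],90);tq=q[np.abs(q[:,2]-zq)<.004]
    print(n,"top z %.4f rect"%zt,rect(t),"| scene z %.4f"%zq,rect(tq),len(t),len(tq))
for n,(u,v),ch in(("red",(320,131),0),("blue",(178,147),2),("green",(464,160),1)):
    for I,X in((T,P),(S,Q)):
        f=I["frame"].astype(int);o=[k for k in range(3) if k!=ch]
        m=(f[...,ch]>60)&(f[...,ch]>1.6*f[...,o].max(-1))
        c0=P[v,u];m&=(np.linalg.norm(X[...,:2]-c0[:2],axis=-1)<.12)
        w=X[m];print(n,rect(w[w[:,2]>.02]),"rim z",np.percentile(w[:,2],95),"floor",np.median(w[w[:,2]<.012][:,2]))
for n,a in(("file",(260,180,310,255)),("pencil",(408,228,465,270))):
    x0,y0,x1,y1=a;f=P[y0:y1,x0:x1];c=T["frame"][y0:y1,x0:x1].astype(int)
    m=(f[...,2]>.003)&(c.max(-1)>90)
    if n=="pencil": m&=(c[...,0]>1.6*c[...,2])
    print(n,rect(f[m]),np.nanpercentile(f[m][:,2],90))
f=T["frame"][:,:,::-1][180:330,150:500];cv2.imwrite("pics/crop1.png",cv2.resize(f,None,fx=2.28,fy=2.28,interpolation=2))
```

```text
bench z 0.0006400333297594818 3.863180733998384e-05Traceback (most recent call last):
  File "<stdin>", line 8, in <module>
  File "h.py", line 7, in rect
    (cx,cy),(w,h),a=cv2.minAreaRect((xy*1000).astype(np.float32));
                    ~~~~~~~~~~~~~~~^^^^^^^^^^^^^^^^^^^^^^^^^^^^^^
cv2.error: OpenCV(4.12.0) /io/opencv/modules/imgproc/src/convhull.cpp:143: error: (-215:Assertion failed) total >= 0 && (depth == CV_32F || depth == CV_32S) in function 'convexHull'
```

Run:
```python
from h import *
T=dict(np.load("top0.npz"));S=dict(np.load("scene0.npz"));P=cloud(T);Q=cloud(S)
obj=dict(bush=(189,278),hex=(248,235),pulley=(324,218),spacer=(474,267),tnut=(410,232),decoy=(437,302))
for n,(u,v) in obj.items():
    w=P[v-20:v+20,u-20:u+20];print(n,"invalid",np.isnan(w[...,2]).sum(),"max z",np.nanmax(w[...,2]))
for n,(u,v) in dict(bush=(429,255),hex=(368,242),pulley=(317,211),spacer=(283,137),tnut=(287,172),decoy=(314,141)).items():
    w=Q[v-16:v+16,u-16:u+16];print(n,"invalid",np.isnan(w[...,2]).sum(),"max z",np.nanmax(w[...,2]))
print(np.isnan(P[...,2]).mean())
f=T["frame"][:,:,::-1][180:330,150:500];cv2.imwrite("pics/crop1.png",cv2.resize(f,None,fx=2.28,fy=2.28,interpolation=2))
f=S["frame"][:,:,::-1][115:275,260:460];cv2.imwrite("pics/crop2.png",cv2.resize(f,None,fx=3.7,fy=3.7,interpolation=2))
z=np.clip(np.nan_to_num(P[180:330,150:500,2],nan=0)*4000,0,255).astype(np.uint8);z[np.isnan(P[180:330,150:500,2])]=255
```

```text
bush invalid 4 max z 0.04614116531900181
hex invalid 5 max z 0.03688621663464464
pulley invalid 6 max z 0.03355234226339565
spacer invalid 6 max z 0.0618203333617362
tnut invalid 8 max z 0.0396535619338223
decoy invalid 7 max z 0.04049548165973582
bush invalid 1 max z 0.042876948563666306
hex invalid 5 max z 0.03307466555403438
pulley invalid 3 max z 0.02995792127959407
spacer invalid 6 max z 0.058399497689544666
tnut invalid 3 max z 0.038782885109336473
decoy invalid 3 max z 0.03698516061397339
0.0039375
```

View pics/crop1.png

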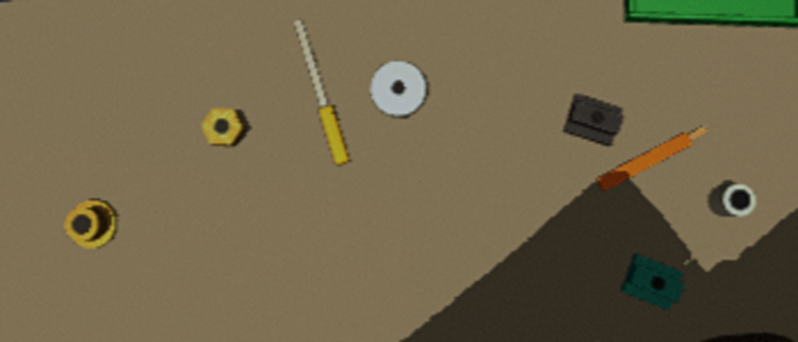

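View pics/crop2.png

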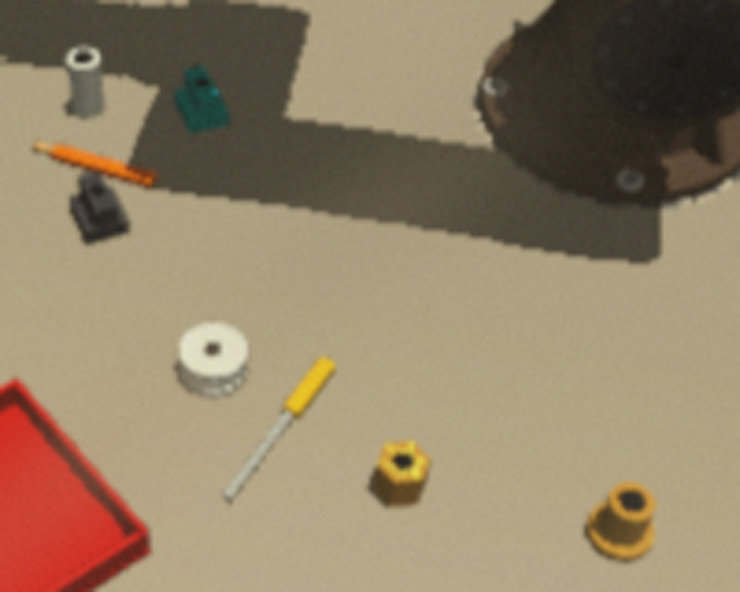

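The crops confirm the choice: dark steel T-nut at top px (410,232), with the pencil just beside it at (437,249). The turquoise look-alike at (437,302) is a separate part. The few NaN depth pixels caused the failure, so I'll make the script NaN-safe.

Create m.py:
```python
from h import *
T=dict(np.load("top0.npz"));S=dict(np.load("scene0.npz"));P=np.nan_to_num(cloud(T),nan=-9);Q=np.nan_to_num(cloud(S),nan=-9)
obj=dict(bush=(189,278),hex=(248,235),pulley=(324,218),spacer=(474,267),tnut=(410,232),decoy=(437,302))
for n,(u,v) in obj.items():
    w=P[v-17:v+17,u-17:u+17].reshape(-1,3);g=w[w[:,2]>.012]
    zt=np.percentile(g[:,2],75);t=g[np.abs(g[:,2]-zt)<.004];cen=rect(t)[:2]/1000
    q=Q.reshape(-1,3);q=q[(np.linalg.norm(q[:,:2]-cen,axis=1)<.028)&(q[:,2]>.012)];zq=np.percentile(q[:,2],80);tq=q[np.abs(q[:,2]-zq)<.004]
    print(n,"top z %.4f"%zt,rect(t),"| scene z %.4f"%zq,rect(tq),len(t),len(tq))
for n,(u,v),ch in(("red",(320,131),0),("blue",(178,147),2),("green",(464,160),1)):
    for I,X in((T,P),(S,Q)):
        f=I["frame"].astype(int);o=[k for k in range(3) if k!=ch]
        m=(f[...,ch]>50)&(f[...,ch]>1.6*f[...,o].max(-1))&(np.linalg.norm(X[...,:2]-P[v,u,:2],axis=-1)<.12)
        w=X[m];a=w[w[:,2]>.022];b=w[(w[:,2]<.012)]
        print(n,rect(a),"rim z %.4f floor %.4f"%(np.percentile(a[:,2],50),np.median(b[:,2])))
for n,a in(("file",(260,180,310,255)),("pencil",(408,228,465,270))):
    x0,y0,x1,y1=a;f=P[y0:y1,x0:x1];c=T["frame"][y0:y1,x0:x1].astype(int)
    m=(f[...,2]>.004)&(f[...,2]<.02)&((c[...,0]>1.8*c[...,2]) if n=="pencil" else True)
    k,l,st,ce=cv2.connectedComponentsWithStats(m.astype(np.uint8));i=1+st[1:,4].argmax();print(n,rect(f[l==i]),np.percentile(f[l==i][:,2],90))
```

```bash
python3 m.py
```

```text
Traceback (most recent call last):
  File "m.py", line 6, in <module>
    zt=np.percentile(g[:,2],75);t=g[np.abs(g[:,2]-zt)<.004];cen=rect(t)[:2]/1000
                                                                ~~~~^^^
  File "h.py", line 7, in rect
    (cx,cy),(w,h),a=cv2.minAreaRect((xy*1000).astype(np.float32));
                    ~~~~~~~~~~~~~~~^^^^^^^^^^^^^^^^^^^^^^^^^^^^^^
cv2.error: OpenCV(4.12.0) /io/opencv/modules/imgproc/src/convhull.cpp:143: error: (-215:Assertion failed) total >= 0 && (depth == CV_32F || depth == CV_32S) in function 'convexHull'
```

```bash
sed -i 's/(xy\*1000)/np.ascontiguousarray(xy[:,:2]*1000)/' h.py; python3 m.py
```

```text
bush top z 0.0416 [328.2 285.9  29.2  27.7  90.1] | scene z 0.0405 [328.  283.9  28.5  27.6 144.9] 172 113
hex top z 0.0319 [415.7 166.3  35.   30.8  81.9] | scene z 0.0309 [415.3 164.5  34.8  31.4  29.7] 191 131
pulley top z 0.0276 [450.9   8.3  48.3  48.1  45.2] | scene z 0.0271 [450.5   7.2  48.7  46.8  59.7] 425 218
spacer top z 0.0560 [ 352.4 -285.2   26.8   25.2   90.3] | scene z 0.0546 [ 351.8 -285.8   26.2   25.7   23.2] 154 46
tnut top z 0.0349 [ 424.9 -168.3   44.1   18.2   72.4] | scene z 0.0346 [ 424.1 -170.    45.6   18.    73.1] 194 71
decoy top z 0.0347 [ 281.1 -217.8   44.5   17.9   68.5] | scene z 0.0344 [ 280.2 -219.3   47.8   17.4   66.6] 203 61
red [638.8  20.1 159.8 124.2  88.5] rim z 0.0277 floor 0.0055
red [638.1  18.1 161.9 121.2  88.7] rim z 0.0269 floor 0.0051
blue [603.5 320.6 159.5 122.5  97.1] rim z 0.0279 floor 0.0054
blue [604.1 320.2 158.1 120.5  96.9] rim z 0.0269 floor 0.0049
green [ 574.8 -282.6  160.7  122.7   88.1] rim z 0.0281 floor 0.0056
green [ 575.3 -282.8  162.4  119.8   88. ] rim z 0.0266 floor 0.0053
file [451.5  79.7 141.3  16.6  18.2] 0.014201646358757314
pencil [ 391.3 -222.2  109.3   13.9  117.2] 0.01053617427446527
```

Create plan.py:
```python
import numpy as np
W=[("start",262,-622,227,-157.15),("tnut+",424.5,-169,110,-107.3),("green+",575,-283,110,-107.3),("spacer+",352,-285.5,120,-120),
("blue sp+",599,358,130,-83),("pulley+",451,8,110,-90),("blue pu+",607,292.5,110,-83),("hex+",415.5,165.4,110,-92),("red hex+",638,-16,110,-91.4),("bush+",328,285,120,-90),("red bush+",639,54,120,-91.4)]
p=np.array(W[0][1:4],float);y=W[0][4]
for n,*t in W[1:]:
    a=np.radians(y);X=np.array([np.cos(a),np.sin(a)]);Y=np.array([np.sin(a),-np.cos(a)])
    d=np.array(t[:3])-p;k=np.round([d[:2]@X,d[:2]@Y,-d[2]]);rz=np.round(y-t[3],1)
    p=p+np.r_[k[0]*X+k[1]*Y,-k[2]];y-=rz
    print(n,"delta mm",k,"rz",rz,"->",np.round(p,1),round(y,1),"r",round(np.hypot(*p[:2])))
```

```bash
python3 plan.py
```

Run:
```python
from h import *
for f,(u,v,z0) in dict(top0=(248,235,.0319),scene0=(368,240,.0309)).items():
    I=dict(np.load(f+".npz"));P=np.nan_to_num(cloud(I),nan=-9);w=P[v-17:v+17,u-17:u+17].reshape(-1,3);w=w[(abs(w[:,2]-z0)<.004)][:,:2]
    A=np.arange(0,60,3);print(f,[(int(a),round(1e3*sum(np.ptp(w@[np.cos(np.radians(a+k)),np.sin(np.radians(a+k))]) for k in(0,60,120))/3,1)) for a in A])
```

```text
tnut+ delta mm [-326.  354.  117.] rz -49.9 -> [ 425.  -169.2  110. ] -107.2 r 457
green+ delta mm [  64. -177.   -0.] rz 0.0 -> [ 575.  -282.8  110. ] -107.2 r 641
spacer+ delta mm [ 69. 212. -10.] rz 12.8 -> [ 352.1 -285.8  120. ] -120.0 r 453
blue sp+ delta mm [-681.  109.  -10.] rz -37.0 -> [598.8 358.2 130. ] -83.0 r 698
pulley+ delta mm [330. 189.  20.] rz 7.0 -> [451.1   7.8 110. ] -90.0 r 451
blue pu+ delta mm [-285. -156.   -0.] rz -7.0 -> [607.3 292.6 110. ] -83.0 r 674
hex+ delta mm [103. 206.  -0.] rz 9.0 -> [415.3 165.5 110. ] -92.0 r 447
red hex+ delta mm [ 173. -229.   -0.] rz -0.6 -> [638.  -15.6 110. ] -91.4 r 638
bush+ delta mm [-293.  317.  -10.] rz -1.5 -> [328.5 285.3 120. ] -90.0 r 435
red bush+ delta mm [ 232. -310.   -0.] rz 1.5 -> [638.7  53.6 120. ] -91.4 r 641
top0 [(0, np.float64(32.3)), (3, np.float64(32.7)), (6, np.float64(33.1)), (9, np.float64(33.6)), (12, np.float64(34.0)), (15, np.float64(34.4)), (18, np.float64(34.7)), (21, np.float64(35.0)), (24, np.float64(35.1)), (27, np.float64(35.1)), (30, np.float64(35.1)), (33, np.float64(35.0)), (36, np.float64(34.8)), (39, np.float64(34.5)), (42, np.float64(34.1)), (45, np.float64(33.6)), (48, np.float64(33.0)), (51, np.float64(32.4)), (54, np.float64(32.0)), (57, np.float64(32.0))]
scene0 [(0, np.float64(33.2)), (3, np.float64(33.7)), (6, np.float64(34.1)), (9, np.float64(34.5)), (12, np.float64(34.8)), (15, np.float64(35.1)), (18, np.float64(35.3)), (21, np.float64(35.5)), (24, np.float64(35.5)), (27, np.float64(35.5)), (30, np.float64(35.4)), (33, np.float64(35.3)), (36, np.float64(35.0)), (39, np.float64(34.7)), (42, np.float64(34.4)), (45, np.float64(34.1)), (48, np.float64(33.7)), (51, np.float64(33.4)), (54, np.float64(33.2)), (57, np.float64(33.1))]
```

Units first: shifts go in shares of 0.75 m and turns go in shares of 120 degrees. So 0.342 m is 0.456, 0.32 m is 0.4267, -49.9 degrees is -0.4158.

Call:
pendant(deltas="-0.02 0.0213 0 0 0 -0.025\n-0.0533 0.0587 0 0 0 -0.0583\n-0.0907 0.0987 0 0 0 -0.1\n-0.128 0.1387 0 0 0 -0.1417\n-0.1667 0.18 0 0 0 -0.1833\n-0.2053 0.2227 0.0133 0 0 -0.225\n-0.244 0.2653 0.0267 0 0 -0.2667\n-0.2827 0.3067 0.0467 0 0 -0.3083\n-0.3213 0.3493 0.0667 0 0 -0.3417\n-0.36 0.3907 0.0867 0 0 -0.375\n-0.3933 0.4267 0.1067 0 0 -0.4\n-0.42 0.456 0.12 0 0 -0.4158", finger_gap=0.045)

```text
time_s: 1.1
tcp_pos: [0.4181, -0.1867, 0.1375]
eef_rot: [-180.0, 0.0, -107.1]
contact_force: [0.4, -0.5, -0.9]
gripper_width: 0.0449
gripper_force: 0.0
```

Call:
pendant(deltas="0 0 0 0 0 0")

```text
time_s: 1.18
tcp_pos: [0.4185, -0.1837, 0.1359]
eef_rot: [179.9, 0.0, -106.9]
contact_force: [-0.1, -0.8, -0.0]
gripper_width: 0.045
gripper_force: 0.0
```

To row units: 0.119 m is 0.1587, 0.116 m is 0.1547.

Call:
pendant(deltas="-0.0107 0 0.0133 0 0 0\n-0.0213 0 0.0333 0 0 0\n-0.0213 0 0.06 0 0 0\n-0.0213 0 0.0867 0 0 0\n-0.0213 0 0.1067 0 0 0\n-0.0213 0 0.1227 0 0 0\n-0.0213 0 0.1333 0 0 0\n-0.0213 0 0.1427 0 0 0\n-0.0213 0 0.1493 0 0 0\n-0.0213 0 0.1547 0 0 0\n-0.0213 0 0.1587 0 0 0\n-0.0213 0 0.1587 0 0 0")

```text
time_s: 2.18
tcp_pos: [0.4228, -0.1733, 0.0188]
eef_rot: [180.0, -0.0, -107.3]
contact_force: [0.5, 0.0, 0.9]
gripper_width: 0.045
gripper_force: 0.0
```

Run:
```python
from plant import r
import cv2
c=r.capture("scene");cv2.imwrite("pics/a1.png",cv2.resize(c["frame"][90:215,220:360,::-1],None,fx=4,fy=4,interpolation=2))
```

```text
(no output)
```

View pics/a1.png

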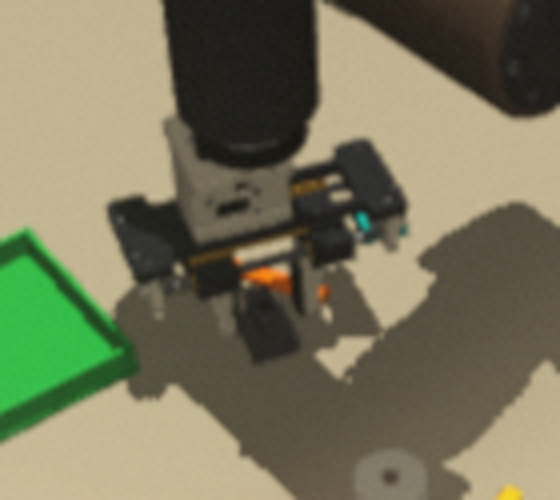

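The picture shows the dark T-nut (crop ~265,320) between the two fingers, with the pencil untouched beside it. Closing.

Call:
pendant(deltas="0 0 0 0 0 0\n0 0 0 0 0 0\n0 0 0 0 0 0\n0 0 0 0 0 0\n0 0 0 0 0 0\n0 0 0 0 0 0", finger_gap=0, squeeze=40)

```text
time_s: 2.73
tcp_pos: [0.4233, -0.1733, 0.0193]
eef_rot: [-180.0, 0.0, -107.2]
contact_force: [0.9, -0.7, 1.2]
gripper_width: 0.0178
gripper_force: 40.0
```

To row units: -0.177 m is -0.236, -0.09 m is -0.12.

Call:
pendant(deltas="0 0 -0.0067 0 0 0\n0 0 -0.0267 0 0 0\n0 0 -0.06 0 0 0\n0 -0.0133 -0.0933 0 0 0\n0.0133 -0.0467 -0.1133 0 0 0\n0.0267 -0.0867 -0.12 0 0 0\n0.04 -0.1267 -0.12 0 0 0\n0.0533 -0.1667 -0.12 0 0 0\n0.0667 -0.2 -0.12 0 0 0\n0.0747 -0.224 -0.12 0 0 0\n0.08 -0.236 -0.12 0 0 0\n0.08 -0.236 -0.12 0 0 0")

```text
time_s: 3.73
tcp_pos: [0.5746, -0.2841, 0.1081]
eef_rot: [179.9, -0.0, -107.3]
contact_force: [0.1, 0.3, -2.5]
gripper_width: 0.0179
gripper_force: 40.0
```

Call:
pendant(deltas="0 0 0.0133 0 0 0\n0 0 0.0333 0 0 0\n0 0 0.0533 0 0 0\n0 0 0.0707 0 0 0\n0 0 0.0853 0 0 0\n0 0 0.096 0 0 0\n0 0 0.1027 0 0 0\n0 0 0.1067 0 0 0\n0 0 0.1067 0 0 0")

```text
time_s: 4.48
tcp_pos: [0.5738, -0.2829, 0.0287]
eef_rot: [180.0, -0.0, -107.2]
contact_force: [-0.6, -0.0, -1.9]
gripper_width: 0.0178
gripper_force: 40.0
```

To row units: 0.0045 m is 0.006, 0.004 m is 0.0053.

Call:
pendant(deltas="0 0 0.0027 0 0 0\n0 0 0.0053 0 0 0\n0 0 0.006 0 0 0\n0 0 0.006 0 0 0")

```text
time_s: 4.82
tcp_pos: [0.5742, -0.2831, 0.0247]
eef_rot: [-180.0, 0.0, -107.3]
contact_force: [-0.4, 0.1, -1.7]
gripper_width: 0.0173
gripper_force: 40.0
```

Call:
pendant(deltas="0 0 0.0007 0 0 0\n0 0 0.0013 0 0 0\n0 0 0.0013 0 0 0")

```text
time_s: 5.07
tcp_pos: [0.5743, -0.2832, 0.0244]
eef_rot: [-180.0, -0.0, -107.2]
contact_force: [-2.7, 0.8, 4.2]
gripper_width: 0.0177
gripper_force: 40.0
```

Contact with the floor is felt. Release and rise.

To row units: -0.105 m is -0.14, -0.095 m is -0.1267.

Call:
pendant(deltas="0 0 0 0 0 0\n0 0 0 0 0 0\n0 0 0 0 0 0\n0 0 -0.004 0 0 0\n0 0 -0.016 0 0 0\n0 0 -0.0467 0 0 0\n0 0 -0.0867 0 0 0\n0 0 -0.1267 0 0 0\n0 0 -0.14 0 0 0\n0 0 -0.14 0 0 0", finger_gap=0.045)

```text
time_s: 5.9
tcp_pos: [0.5763, -0.2838, 0.1333]
eef_rot: [-179.6, 0.0, -107.2]
contact_force: [0.4, 0.2, 0.8]
gripper_width: 0.0446
gripper_force: 0.0
```

Run:
```python
from plant import r
from h import *
s=[r.get_state()["tcp_pos"]]
c=r.capture("top");s.append(r.get_state()["tcp_pos"]);p=np.mean(s,0)*1000;print(p)
P=np.nan_to_num(cloud(c),nan=-9);f=c["frame"];w=P[130:192,424:504]
for a in(1,):
    d=(f[130:192,424:504].max(-1)<90)&(w[...,2]>.008)
    print("dark>8mm",d.sum(),rect(w[d]),np.percentile(w[d][:,2],[50,90]))
y=np.radians(-107.2);t=np.array([352,-285.5]);d=t-p[:2];print(d@[np.cos(y),np.sin(y)],d@[np.sin(y),-np.cos(y)])
```

```text
[ 575.78447707 -283.54792645  132.20372033]
dark>8mm 4759 [ 487.1 -226.   359.4  135.7  131.4] [0.65397036 0.69760942]
68.03964496712057 213.19922486561427
```

To row units: 0.212 m is 0.2827, 0.206 m is 0.2747, 12.8 degrees is 0.1067.

Call:
pendant(deltas="0.0053 0.016 0 0 0 0.0083\n0.016 0.048 0 0 0 0.025\n0.0293 0.0907 0 0 0 0.0417\n0.0427 0.1333 0 0 0 0.0583\n0.056 0.176 0 0 0 0.075\n0.0693 0.2187 0 0 0 0.0917\n0.0813 0.2533 0 0 0 0.1\n0.088 0.2747 0 0 0 0.1067\n0.0907 0.2827 0 0 0 0.1067\n0.0907 0.2827 0 0 0 0.1067\n0.0907 0.2827 0 0 0 0.1067", finger_gap=0.055)

```text
time_s: 6.87
tcp_pos: [0.352, -0.2853, 0.1286]
eef_rot: [-180.0, -0.0, -120.0]
contact_force: [1.1, 0.3, -0.0]
gripper_width: 0.0551
gripper_force: 0.0
```

Run:
```python
from plant import r
from h import *
c=r.capture("top");s=r.get_state();p=s["tcp_pos"]*1000;print(p,s["eef_rot"])
P=np.nan_to_num(cloud(c),nan=-9);f=c["frame"].astype(int);w=P[130:192,424:504]
d=(f[130:192,424:504].max(-1)<90)&(w[...,2]>.028)&(w[...,2]<.05)
k,l,st,ce=cv2.connectedComponentsWithStats(d.astype(np.uint8));i=1+st[1:,4].argmax()
print("tnut",d.sum(),rect(w[l==i]),np.percentile(w[l==i][:,2],[10,50,90]))
y=np.radians(s["eef_rot"][2]);d=np.array([352,-285.5])-p[:2];print(d@[np.cos(y),np.sin(y)],d@[np.sin(y),-np.cos(y)])
```

```text
[ 352.46930289 -285.34863372  128.55882561] [-1.79979755e+02 -4.90160395e-03 -1.20018226e+02]
tnut 238 [ 574.8 -277.3   44.9   19.5   73.2] [0.03449337 0.03903605 0.04141699]
0.3658436760616787 0.33062872390948816
```

T-nut stands in green, with its top at 39 mm (5 + 34). Down on the spacer and grip.

To row units: 0.108 m is 0.144, 0.104 m is 0.1387.

Call:
pendant(deltas="0 0 0.016 0 0 0\n0 0 0.0427 0 0 0\n0 0 0.0693 0 0 0\n0 0 0.0933 0 0 0\n0 0 0.1133 0 0 0\n0 0 0.128 0 0 0\n0 0 0.1387 0 0 0\n0 0 0.144 0 0 0\n0 0 0.144 0 0 0\n0 0 0.144 0 0 0")

```text
time_s: 7.75
tcp_pos: [0.3519, -0.2852, 0.0206]
eef_rot: [180.0, -0.0, -120.0]
contact_force: [-0.1, 0.1, 0.1]
gripper_width: 0.0551
gripper_force: 0.0
```

Call:
pendant(deltas="0 0 0 0 0 0\n0 0 0 0 0 0\n0 0 0 0 0 0\n0 0 0 0 0 0\n0 0 0 0 0 0\n0 0 -0.004 0 0 0\n0 0 -0.02 0 0 0\n0 0 -0.0467 0 0 0\n0 0 -0.0867 0 0 0\n0 0 -0.12 0 0 0\n0 0 -0.14 0 0 0\n0 0 -0.1467 0 0 0", finger_gap=0, squeeze=25)

```text
time_s: 8.75
tcp_pos: [0.3527, -0.2857, 0.1334]
eef_rot: [-179.7, 0.0, -120.0]
contact_force: [0.5, -0.8, -0.6]
gripper_width: 0.0262
gripper_force: 25.0
```

To row units: -0.32 m is -0.4267, -0.31 m is -0.4133, -18 degrees is -0.15.

Call:
pendant(deltas="-0.0133 0.0027 0 0 0 0\n-0.04 0.0067 0 0 0 -0.0083\n-0.08 0.0133 0 0 0 -0.025\n-0.1267 0.02 0 0 0 -0.0417\n-0.1733 0.028 0 0 0 -0.0583\n-0.22 0.0347 0 0 0 -0.075\n-0.2667 0.0427 0 0 0 -0.0917\n-0.3133 0.0507 0 0 0 -0.1083\n-0.3533 0.056 0 0 0 -0.125\n-0.3867 0.0613 0 0 0 -0.1417\n-0.4133 0.0667 0 0 0 -0.15\n-0.4267 0.068 0 0 0 -0.15")

```text
time_s: 9.75
tcp_pos: [0.4674, 0.0197, 0.1293]
eef_rot: [179.9, -0.1, -101.9]
contact_force: [0.5, -0.3, 0.6]
gripper_width: 0.0266
gripper_force: 25.0
```

Call:
pendant(deltas="0 0 0 0 0 0")

```text
time_s: 9.83
tcp_pos: [0.4676, 0.0191, 0.1294]
eef_rot: [179.9, -0.1, -102.0]
contact_force: [-0.3, -0.5, 0.0]
gripper_width: 0.0261
gripper_force: 25.0
```

Run:
```python
from plant import r
from h import *
s=r.get_state();p=s["tcp_pos"]*1000;print(s["gripper_width"])
y=np.radians(s["eef_rot"][2]);d=np.array([599,358])-p[:2];print(d@[np.cos(y),np.sin(y)],d@[np.sin(y),-np.cos(y)],s["eef_rot"][2]+83)
```

```text
0.026143511417117925
-358.8099312785388 -58.29382930003028 -18.95616573471382
```

To row units: -0.359 m is -0.4787, -0.35 m is -0.4667, -19 degrees is -0.1583.

Call:
pendant(deltas="-0.016 -0.0027 0 0 0 -0.0083\n-0.0533 -0.008 0 0 0 -0.025\n-0.1 -0.016 0 0 0 -0.0417\n-0.1493 -0.024 0 0 0 -0.0583\n-0.2 -0.032 0 0 0 -0.075\n-0.2507 -0.04 0 0 0 -0.0917\n-0.3013 -0.048 0 0 0 -0.1083\n-0.352 -0.056 0 0 0 -0.125\n-0.4 -0.064 0 0 0 -0.1417\n-0.44 -0.0707 0 0 0 -0.15\n-0.4667 -0.076 0 0 0 -0.1583\n-0.4787 -0.0773 0 0 0 -0.1583")

```text
time_s: 10.83
tcp_pos: [0.5999, 0.3581, 0.129]
eef_rot: [179.9, -0.0, -83.0]
contact_force: [0.5, 0.1, 0.1]
gripper_width: 0.0266
gripper_force: 25.0
```

Call:
pendant(deltas="0 0 0.0133 0 0 0\n0 0 0.04 0 0 0\n0 0 0.0667 0 0 0\n0 0 0.0907 0 0 0\n0 0 0.1093 0 0 0\n0 0 0.1227 0 0 0\n0 0 0.1307 0 0 0\n0 0 0.1333 0 0 0\n0 0 0.1333 0 0 0\n0 0 0.1333 0 0 0")

```text
time_s: 11.67
tcp_pos: [0.5997, 0.3565, 0.0314]
eef_rot: [-179.9, 0.0, -83.1]
contact_force: [-0.2, 0.0, -0.1]
gripper_width: 0.0266
gripper_force: 25.0
```

To row units: 0.0045 m is 0.006, 0.004 m is 0.0053.

Call:
pendant(deltas="0 0 0.0027 0 0 0\n0 0 0.0053 0 0 0\n0 0 0.006 0 0 0\n0 0 0.006 0 0 0")

```text
time_s: 12.0
tcp_pos: [0.5992, 0.3564, 0.0261]
eef_rot: [180.0, 0.0, -83.0]
contact_force: [0.6, 0.5, -0.7]
gripper_width: 0.0265
gripper_force: 25.0
```

Call:
pendant(deltas="0 0 0.0007 0 0 0\n0 0 0.0013 0 0 0\n0 0 0.0013 0 0 0")

```text
time_s: 12.25
tcp_pos: [0.5993, 0.3565, 0.026]
eef_rot: [-180.0, 0.0, -83.0]
contact_force: [-2.2, -0.5, 5.0]
gripper_width: 0.0266
gripper_force: 25.0
```

To row units: -0.1 m is -0.1333, -0.09 m is -0.12.

Call:
pendant(deltas="0 0 0 0 0 0\n0 0 0 0 0 0\n0 0 0 0 0 0\n0 0 -0.004 0 0 0\n0 0 -0.016 0 0 0\n0 0 -0.0467 0 0 0\n0 0 -0.0867 0 0 0\n0 0 -0.12 0 0 0\n0 0 -0.1333 0 0 0\n0 0 -0.1333 0 0 0", finger_gap=0.05)

```text
time_s: 13.08
tcp_pos: [0.6009, 0.3576, 0.1297]
eef_rot: [-179.7, 0.2, -83.0]
contact_force: [-0.3, 0.1, 0.2]
gripper_width: 0.05
gripper_force: 0.0
```

Call:
pendant(deltas="0.016 0.0093 0 0 0 0.0083\n0.0533 0.0307 0 0 0 0.0167\n0.0987 0.0573 0 0 0 0.025\n0.144 0.084 0 0 0 0.0333\n0.1893 0.1093 0 0 0 0.0417\n0.2347 0.136 0 0 0 0.05\n0.28 0.1627 0 0 0 0.0583\n0.3253 0.188 0 0 0 0.0583\n0.3707 0.2147 0 0 0 0.0583\n0.4107 0.2373 0 0 0 0.0583\n0.432 0.2493 0 0 0 0.0583\n0.4373 0.2533 0 0 0 0.0583", finger_gap=0.07)

```text
time_s: 14.08
tcp_pos: [0.4481, 0.0052, 0.1248]
eef_rot: [179.9, -0.0, -90.2]
contact_force: [0.2, -0.1, -1.1]
gripper_width: 0.0701
gripper_force: 0.0
```

Call:
pendant(deltas="0 0 0 0 0 0")

```text
time_s: 14.17
tcp_pos: [0.4494, 0.0066, 0.125]
eef_rot: [180.0, 0.0, -90.2]
contact_force: [-0.4, 0.7, 0.5]
gripper_width: 0.0699
gripper_force: 0.0
```

Run:
```python
from plant import r
from h import *
c=r.capture("top");s=r.get_state();p=s["tcp_pos"]*1000
P=np.nan_to_num(cloud(c),nan=-9);w=P[110:185,135:222]
w=w[(w[...,2]>.05)&(w[...,2]<.07)]
print("spacer",len(w),len(w) and rect(w),np.median(w[:,2]))
y=np.radians(s["eef_rot"][2]);d=np.array([451,8])-p[:2];print(d@[np.cos(y),np.sin(y)],d@[np.sin(y),-np.cos(y)],p)
```

```text
spacer 160 [598.1 356.8  27.1  26.9 163.9] 0.060203368787495326
-0.46344896647767875 -0.6504118928249829 [450.34866422   7.53785037 125.1363725 ]
```

Spacer stands in blue, top at 60 mm. Pulley next.

To row units: 0.119 m is 0.1587, 0.117 m is 0.156.

Call:
pendant(deltas="0 0 0.016 0 0 0\n0 0 0.0467 0 0 0\n0 0 0.08 0 0 0\n0 0 0.1067 0 0 0\n0 0 0.1267 0 0 0\n0 0 0.1413 0 0 0\n0 0 0.1507 0 0 0\n0 0 0.156 0 0 0\n0 0 0.1587 0 0 0\n0 0 0.1587 0 0 0\n0 0 0.1587 0 0 0")

```text
time_s: 15.13
tcp_pos: [0.4508, 0.0081, 0.0065]
eef_rot: [-180.0, 0.0, -90.0]
contact_force: [0.4, 0.4, 0.5]
gripper_width: 0.0701
gripper_force: 0.0
```

Call:
pendant(deltas="0 0 0 0 0 0\n0 0 0 0 0 0\n0 0 0 0 0 0\n0 0 0 0 0 0\n0 0 0 0 0 0\n0 0 -0.004 0 0 0\n0 0 -0.02 0 0 0\n0 0 -0.0467 0 0 0\n0 0 -0.0867 0 0 0\n0 0 -0.12 0 0 0\n0 0 -0.1333 0 0 0\n0 0 -0.1333 0 0 0", finger_gap=0, squeeze=35)

```text
time_s: 16.13
tcp_pos: [0.4518, 0.0083, 0.1087]
eef_rot: [-179.7, 0.1, -90.0]
contact_force: [-0.2, -0.2, -1.9]
gripper_width: 0.0481
gripper_force: 35.0
```

To row units: -0.284 m is -0.3787, -0.28 m is -0.3733, -7 degrees is -0.0583.

Call:
pendant(deltas="-0.016 -0.0093 0 0 0 -0.0083\n-0.048 -0.0267 0 0 0 -0.0167\n-0.0867 -0.048 0 0 0 -0.025\n-0.1267 -0.0693 0 0 0 -0.0333\n-0.1667 -0.0907 0 0 0 -0.0417\n-0.2067 -0.1133 0 0 0 -0.05\n-0.2467 -0.1347 0 0 0 -0.0583\n-0.2867 -0.1573 0 0 0 -0.0583\n-0.324 -0.1773 0 0 0 -0.0583\n-0.3533 -0.1933 0 0 0 -0.0583\n-0.3733 -0.204 0 0 0 -0.0583\n-0.3787 -0.208 0 0 0 -0.0583")

```text
time_s: 17.13
tcp_pos: [0.6069, 0.2942, 0.1031]
eef_rot: [179.9, -0.1, -82.9]
contact_force: [0.2, 0.3, -1.7]
gripper_width: 0.0479
gripper_force: 35.0
```

Call:
pendant(deltas="0 0 0.0133 0 0 0\n0 0 0.0333 0 0 0\n0 0 0.056 0 0 0\n0 0 0.0773 0 0 0\n0 0 0.0933 0 0 0\n0 0 0.1067 0 0 0\n0 0 0.1147 0 0 0\n0 0 0.12 0 0 0\n0 0 0.12 0 0 0\n0 0 0.12 0 0 0")

```text
time_s: 17.97
tcp_pos: [0.6068, 0.2917, 0.0164]
eef_rot: [-180.0, 0.0, -83.0]
contact_force: [-0.1, 0.1, -0.6]
gripper_width: 0.0477
gripper_force: 35.0
```

To row units: 0.0045 m is 0.006, 0.004 m is 0.0053.

Call:
pendant(deltas="0 0 0.0027 0 0 0\n0 0 0.0053 0 0 0\n0 0 0.006 0 0 0\n0 0 0.006 0 0 0")

```text
time_s: 18.3
tcp_pos: [0.6066, 0.2916, 0.0117]
eef_rot: [-180.0, 0.0, -83.0]
contact_force: [0.6, -0.2, -0.9]
gripper_width: 0.0478
gripper_force: 35.0
```

Call:
pendant(deltas="0 0 0.0007 0 0 0\n0 0 0.0013 0 0 0\n0 0 0.0013 0 0 0")

```text
time_s: 18.55
tcp_pos: [0.6067, 0.2917, 0.0115]
eef_rot: [-180.0, 0.0, -83.0]
contact_force: [-3.2, -0.7, 4.9]
gripper_width: 0.0479
gripper_force: 35.0
```

To row units: -0.1 m is -0.1333, -0.09 m is -0.12.

Call:
pendant(deltas="0 0 0 0 0 0\n0 0 0 0 0 0\n0 0 0 0 0 0\n0 0 -0.004 0 0 0\n0 0 -0.016 0 0 0\n0 0 -0.0467 0 0 0\n0 0 -0.0867 0 0 0\n0 0 -0.12 0 0 0\n0 0 -0.1333 0 0 0\n0 0 -0.1333 0 0 0", finger_gap=0.06)

```text
time_s: 19.38
tcp_pos: [0.6084, 0.2929, 0.115]
eef_rot: [-179.7, 0.2, -83.0]
contact_force: [0.2, 0.2, -0.5]
gripper_width: 0.0601
gripper_force: 0.0
```

Call:
pendant(deltas="0.0067 0.0133 0 0 0 0.0083\n0.02 0.04 0 0 0 0.025\n0.0373 0.076 0 0 0 0.0417\n0.056 0.112 0 0 0 0.0583\n0.0747 0.1493 0 0 0 0.075\n0.0933 0.1867 0 0 0 0.0917\n0.1107 0.2213 0 0 0 0.0917\n0.124 0.2493 0 0 0 0.0917\n0.1333 0.2667 0 0 0 0.0917\n0.136 0.2733 0 0 0 0.0917\n0.136 0.2733 0 0 0 0.0917", finger_gap=0.055)

```text
time_s: 20.3
tcp_pos: [0.4145, 0.1649, 0.1106]
eef_rot: [180.0, 0.0, -94.1]
contact_force: [0.0, -0.1, 0.2]
gripper_width: 0.0551
gripper_force: 0.0
```

Run:
```python
from plant import r
from h import *
c=r.capture("top");s=r.get_state();p=s["tcp_pos"]*1000
P=np.nan_to_num(cloud(c),nan=-9);w=P[110:185,135:222]
w=w[(w[...,2]>.0295)&(w[...,2]<.04)&(np.linalg.norm(w[...,:2]-[.607,.292],axis=-1)<.035)]
print("pulley",len(w),len(w) and rect(w),np.median(w[:,2]))
y=np.radians(s["eef_rot"][2]);d=np.array([415.5,165.4])-p[:2];print(d@[np.cos(y),np.sin(y)],d@[np.sin(y),-np.cos(y)],p)
```

```text
pulley 360 [605.6 291.9  49.7  47.3  45.7] 0.031781876373009776
0.33003657000659453 0.011909505029826876 [415.53507748 165.72838323 110.78643395]
```

Pulley stands in blue, top at 31–32 mm (5 + 26). Now the hex, z 110.5 → 6.5.

Units first: shifts go in shares of 0.75 m and turns go in shares of 120 degrees. So 0.104 m is 0.1387, 0.05 m is 0.0667.

Call:
pendant(deltas="0 0 0.0133 0 0 0\n0 0 0.04 0 0 0\n0 0 0.0667 0 0 0\n0 0 0.0907 0 0 0\n0 0 0.1093 0 0 0\n0 0 0.1227 0 0 0\n0 0 0.132 0 0 0\n0 0 0.1373 0 0 0\n0 0 0.1387 0 0 0\n0 0 0.1387 0 0 0")

```text
time_s: 21.18
tcp_pos: [0.4158, 0.1658, 0.0065]
eef_rot: [180.0, -0.0, -94.0]
contact_force: [0.2, -0.9, -0.5]
gripper_width: 0.0553
gripper_force: 0.0
```

Call:
pendant(deltas="0 0 0 0 0 0\n0 0 0 0 0 0\n0 0 0 0 0 0\n0 0 0 0 0 0\n0 0 0 0 0 0\n0 0 -0.004 0 0 0\n0 0 -0.02 0 0 0\n0 0 -0.0467 0 0 0\n0 0 -0.0867 0 0 0\n0 0 -0.12 0 0 0\n0 0 -0.1333 0 0 0\n0 0 -0.1333 0 0 0", finger_gap=0, squeeze=40)

```text
time_s: 22.18
tcp_pos: [0.4165, 0.1666, 0.1091]
eef_rot: [-179.8, 0.2, -94.0]
contact_force: [0.7, 0.9, -2.3]
gripper_width: 0.0325
gripper_force: 40.0
```

Run:
```python
from plant import r
from h import *
s=r.get_state();p=s["tcp_pos"]*1000
y=np.radians(-94);d=np.array([638,-16])-p[:2];print(d@[np.cos(y),np.sin(y)],d@[np.sin(y),-np.cos(y)],p,s["eef_rot"])
```

```text
166.65597082130415 -233.73455656727464 [416.46014192 166.55450371 109.143843  ] [-179.81276763    0.21038799  -94.03480197]
```

To row units: -0.234 m is -0.312, -0.231 m is -0.308, -2.6 degrees is -0.0217.

Call:
pendant(deltas="0.008 -0.012 0 0 0 0\n0.024 -0.0347 0 0 0 -0.0083\n0.0467 -0.0667 0 0 0 -0.0167\n0.0707 -0.1 0 0 0 -0.0217\n0.0947 -0.1333 0 0 0 -0.0217\n0.1187 -0.168 0 0 0 -0.0217\n0.1427 -0.2027 0 0 0 -0.0217\n0.1667 -0.2373 0 0 0 -0.0217\n0.1893 -0.2693 0 0 0 -0.0217\n0.2067 -0.2933 0 0 0 -0.0217\n0.2187 -0.308 0 0 0 -0.0217\n0.2213 -0.312 0 0 0 -0.0217")

```text
time_s: 23.18
tcp_pos: [0.6374, -0.0183, 0.1044]
eef_rot: [179.8, -0.0, -91.6]
contact_force: [0.5, 0.6, -2.8]
gripper_width: 0.0316
gripper_force: 40.0
```

Call:
pendant(deltas="0 0 0.0133 0 0 0\n0 0 0.0333 0 0 0\n0 0 0.056 0 0 0\n0 0 0.0773 0 0 0\n0 0 0.0933 0 0 0\n0 0 0.1067 0 0 0\n0 0 0.1147 0 0 0\n0 0 0.12 0 0 0\n0 0 0.12 0 0 0\n0 0 0.12 0 0 0")

```text
time_s: 24.02
tcp_pos: [0.6374, -0.0164, 0.0169]
eef_rot: [-180.0, 0.0, -91.4]
contact_force: [-0.3, -0.7, -3.0]
gripper_width: 0.0317
gripper_force: 40.0
```

Call:
pendant(deltas="0 0 0.0027 0 0 0\n0 0 0.0053 0 0 0\n0 0 0.006 0 0 0\n0 0 0.006 0 0 0")

```text
time_s: 24.35
tcp_pos: [0.6371, -0.0166, 0.0122]
eef_rot: [-180.0, 0.0, -91.5]
contact_force: [-0.2, 0.9, -2.6]
gripper_width: 0.0317
gripper_force: 40.0
```

Call:
pendant(deltas="0 0 0.0007 0 0 0\n0 0 0.0013 0 0 0\n0 0 0.0013 0 0 0")

```text
time_s: 24.6
tcp_pos: [0.6372, -0.0166, 0.0121]
eef_rot: [-180.0, -0.0, -91.4]
contact_force: [-3.9, -0.5, 6.2]
gripper_width: 0.032
gripper_force: 40.0
```

To row units: -0.1 m is -0.1333, -0.09 m is -0.12.

Call:
pendant(deltas="0 0 0 0 0 0\n0 0 0 0 0 0\n0 0 0 0 0 0\n0 0 -0.004 0 0 0\n0 0 -0.016 0 0 0\n0 0 -0.0467 0 0 0\n0 0 -0.0867 0 0 0\n0 0 -0.12 0 0 0\n0 0 -0.1333 0 0 0\n0 0 -0.1333 0 0 0", finger_gap=0.05)

```text
time_s: 25.43
tcp_pos: [0.6392, -0.0162, 0.1153]
eef_rot: [-179.6, 0.1, -91.4]
contact_force: [-0.2, -0.7, -0.7]
gripper_width: 0.0499
gripper_force: 0.0
```

Call:
pendant(deltas="-0.012 0.0133 0 0 0 0\n-0.0373 0.04 0 0 0 0\n-0.072 0.0773 0 0 0 -0.0083\n-0.108 0.116 0 0 0 -0.0117\n-0.144 0.1547 0 0 0 -0.0117\n-0.1813 0.1947 0 0 0 -0.0117\n-0.2187 0.2347 0 0 0 -0.0117\n-0.256 0.2747 0 0 0 -0.0117\n-0.2933 0.3147 0 0 0 -0.0117\n-0.328 0.352 0 0 0 -0.0117\n-0.3573 0.384 0 0 0 -0.0117\n-0.3787 0.408 0 0 0 -0.0117")

```text
time_s: 26.43
tcp_pos: [0.3358, 0.2758, 0.1105]
eef_rot: [180.0, -0.0, -90.0]
contact_force: [-0.2, 0.9, 0.5]
gripper_width: 0.05
gripper_force: 0.0
```

Call:
pendant(deltas="-0.008 0.0093 0 0 0 0\n-0.0133 0.0133 0 0 0 0\n-0.0133 0.0133 0 0 0 0\n-0.0133 0.0133 0 0 0 0")

```text
time_s: 26.77
tcp_pos: [0.3285, 0.2846, 0.1107]
eef_rot: [180.0, -0.0, -90.0]
contact_force: [0.3, -0.2, -0.4]
gripper_width: 0.0502
gripper_force: 0.0
```

Run:
```python
from plant import r
from h import *
c=r.capture("top");s=r.get_state();p=s["tcp_pos"]*1000
P=np.nan_to_num(cloud(c),nan=-9);w=P[90:175,270:370]
w=w[(w[...,2]>.031)&(w[...,2]<.05)]
print("hex",len(w),len(w) and rect(w),np.median(w[:,2]))
y=np.radians(s["eef_rot"][2]);d=np.array([328,285])-p[:2];print(d@[np.cos(y),np.sin(y)],d@[np.sin(y),-np.cos(y)],p,s["eef_rot"])
```

```text
hex 243 [637.1  19.9 158.4 120.4  88.5] 0.034856698153273635
-0.6581390260022347 0.7328988096307375 [328.73182633 284.34066862 110.73014249] [ 1.79976836e+02 -4.77878762e-02 -9.00932824e+01]
```

Hex stands in red, top at 35 mm. Bush next, z 110.5 → 13, which is above the 8 mm flange.

To row units: 0.097 m is 0.1293, 0.093 m is 0.124.

Call:
pendant(deltas="0 0 0.0133 0 0 0\n0 0 0.0373 0 0 0\n0 0 0.0613 0 0 0\n0 0 0.084 0 0 0\n0 0 0.1027 0 0 0\n0 0 0.116 0 0 0\n0 0 0.124 0 0 0\n0 0 0.1293 0 0 0\n0 0 0.1293 0 0 0\n0 0 0.1293 0 0 0")

```text
time_s: 27.65
tcp_pos: [0.3288, 0.285, 0.0143]
eef_rot: [-180.0, -0.0, -90.1]
contact_force: [0.3, -0.1, -0.9]
gripper_width: 0.0504
gripper_force: 0.0
```

Call:
pendant(deltas="0 0 0 0 0 0\n0 0 0 0 0 0\n0 0 0 0 0 0\n0 0 0 0 0 0\n0 0 0 0 0 0\n0 0 -0.004 0 0 0\n0 0 -0.02 0 0 0\n0 0 -0.0467 0 0 0\n0 0 -0.0867 0 0 0\n0 0 -0.12 0 0 0\n0 0 -0.1333 0 0 0\n0 0 -0.1333 0 0 0", finger_gap=0, squeeze=40)

```text
time_s: 28.65
tcp_pos: [0.329, 0.2865, 0.1166]
eef_rot: [-179.9, 0.3, -90.0]
contact_force: [-0.0, 0.4, -2.1]
gripper_width: 0.0285
gripper_force: 40.0
```

Run:
```python
from plant import r
from h import *
s=r.get_state();p=s["tcp_pos"]*1000
y=np.radians(-90);d=np.array([639,54])-p[:2];print(d@[np.cos(y),np.sin(y)],d@[np.sin(y),-np.cos(y)],p,s["eef_rot"])
```

```text
232.4552742345771 -309.9683035469101 [329.03169645 286.45527423 116.5931267 ] [-179.87807828    0.25145314  -90.02980184]
```

To row units: -0.299 m is -0.3987, -0.284 m is -0.3787, 1.4 degrees is 0.0117.

Call:
pendant(deltas="0.0093 -0.012 0 0 0 0\n0.0267 -0.036 0 0 0 0\n0.0533 -0.072 0 0 0 0.0083\n0.0827 -0.1107 0 0 0 0.0117\n0.112 -0.1507 0 0 0 0.0117\n0.1427 -0.1907 0 0 0 0.0117\n0.1733 -0.232 0 0 0 0.0117\n0.204 -0.2733 0 0 0 0.0117\n0.2333 -0.3133 0 0 0 0.0117\n0.26 -0.3493 0 0 0 0.0117\n0.2827 -0.3787 0 0 0 0.0117\n0.2973 -0.3987 0 0 0 0.0117")

```text
time_s: 29.65
tcp_pos: [0.628, 0.0596, 0.1116]
eef_rot: [179.8, -0.1, -91.6]
contact_force: [0.9, 0.3, -1.8]
gripper_width: 0.0288
gripper_force: 40.0
```

Call:
pendant(deltas="0.0067 -0.0093 0 0 0 0\n0.0107 -0.0147 0.008 0 0 0\n0.0107 -0.0147 0.0267 0 0 0\n0.0107 -0.0147 0.0493 0 0 0\n0.0107 -0.0147 0.072 0 0 0\n0.0107 -0.0147 0.0907 0 0 0\n0.0107 -0.0147 0.104 0 0 0\n0.0107 -0.0147 0.1133 0 0 0\n0.0107 -0.0147 0.1187 0 0 0\n0.0107 -0.0147 0.12 0 0 0\n0.0107 -0.0147 0.12 0 0 0")

```text
time_s: 30.57
tcp_pos: [0.6381, 0.0538, 0.0242]
eef_rot: [-180.0, 0.0, -91.4]
contact_force: [0.4, 1.1, -3.0]
gripper_width: 0.0287
gripper_force: 40.0
```

Call:
pendant(deltas="0 0 0.0027 0 0 0\n0 0 0.0053 0 0 0\n0 0 0.006 0 0 0\n0 0 0.006 0 0 0")

```text
time_s: 30.9
tcp_pos: [0.6381, 0.0536, 0.0197]
eef_rot: [-180.0, 0.0, -91.5]
contact_force: [0.1, 0.0, -2.1]
gripper_width: 0.0283
gripper_force: 40.0
```

Call:
pendant(deltas="0 0 0.0007 0 0 0\n0 0 0.0013 0 0 0\n0 0 0.0013 0 0 0")

```text
time_s: 31.15
tcp_pos: [0.6381, 0.0535, 0.0195]
eef_rot: [-180.0, -0.0, -91.4]
contact_force: [-2.7, 1.3, 5.5]
gripper_width: 0.0283
gripper_force: 40.0
```

Contact. Release, rise, and step back out of the view.

To row units: -0.16 m is -0.2133, -0.15 m is -0.2.

Call:
pendant(deltas="0 0 0 0 0 0\n0 0 0 0 0 0\n0 0 0 0 0 0\n0 0 -0.004 0 0 0\n0 0 -0.016 0 0 0\n0 0 -0.0467 0 0 0\n0 0 -0.0867 0 0 0\n0 0 -0.1333 0 0 0\n0 0.0267 -0.1733 0 0 0\n0 0.0667 -0.2 0 0 0\n0 0.1067 -0.2133 0 0 0\n0 0.1467 -0.2133 0 0 0", finger_gap=0.05)

```text
time_s: 32.15
tcp_pos: [0.5285, 0.0567, 0.1821]
eef_rot: [-179.7, 0.1, -91.4]
contact_force: [-0.7, 0.1, 1.0]
gripper_width: 0.0502
gripper_force: 0.0
```

Call:
pendant(deltas="0 0.0533 0 0 0 0\n0 0.0933 0 0 0 0\n0 0.12 0 0 0 0\n0 0.1333 0 0 0 0\n0 0.1333 0 0 0 0\n0 0.1333 0 0 0 0\n0 0.1333 0 0 0 0")

```text
time_s: 32.73
tcp_pos: [0.4292, 0.0593, 0.1791]
eef_rot: [-179.9, 0.0, -91.4]
contact_force: [0.3, 0.1, -0.4]
gripper_width: 0.05
gripper_force: 0.0
```

Run:
```python
from plant import r
from h import *
c=r.capture("top");s=r.capture("scene");cv2.imwrite("pics/t9.png",c["frame"][:,:,::-1]);cv2.imwrite("pics/s9.png",s["frame"][:,:,::-1])
P=np.nan_to_num(cloud(c),nan=-9).reshape(-1,3)
for n,x,y,z in(("bush",638,54,.045),("hex",638,-16,.035),("pulley",606,292,.031),("spacer",598,357,.06),("tnut",575,-278,.039)):
    w=P[(np.linalg.norm(P[:,:2]*1000-[x,y],axis=1)<32)&(abs(P[:,2]-z)<.0045)];print(n,len(w),len(w) and (rect(w),np.median(w[:,2])))
```

```text
bush 159 (array([637. ,  53.7,  30.2,  27.2, 179.6]), np.float64(0.04547953694173956))
hex 200 (array([635.2, -15.8,  33.6,  32.2,  88.7]), np.float64(0.03535201293533474))
pulley 431 (array([606.1, 292.4,  49.4,  47.3,  45.9]), np.float64(0.03140950709380319))
spacer 140 (array([599.2, 356.9,  26.7,  25.8,  46.1]), np.float64(0.060628404040628414))
tnut 195 (array([ 574.8, -277.4,   43.8,   19. ,   73.1]), np.float64(0.03967697285572336))
```

View pics/t9.png

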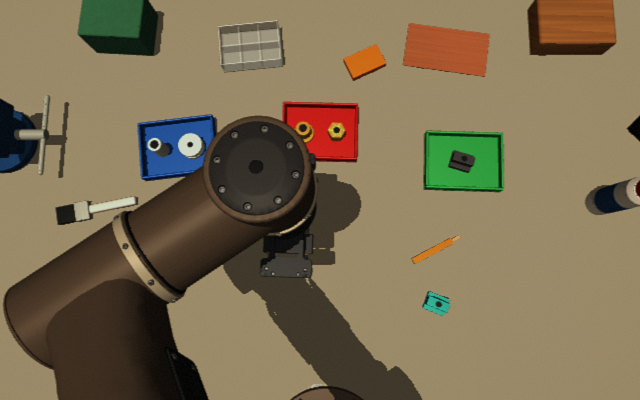

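View pics/s9.png

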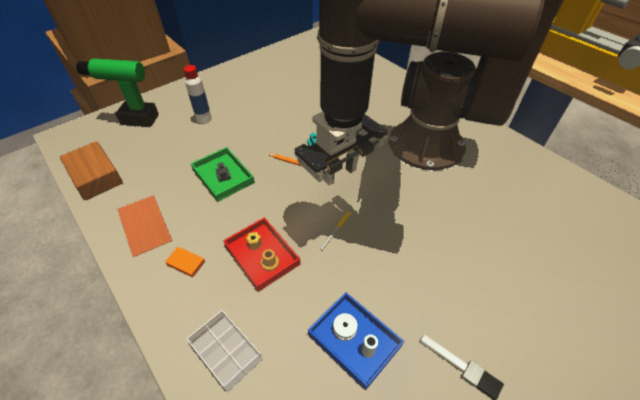

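All five parts stand in their trays: in the top view bush (303,131), hex (337,130), pulley (190,145), spacer (157,147) and T-nut (461,160). Each top height equals the part's height plus the 5 mm floor. The file (scene 335,231) and pencil (top 437,249) have not moved. The gripper is clear, so I hand in.

```bash
python3 -c "
from plant import r
print(r.close_job())"
```

```text
the job is handed in; nothing more can be done
None
```

I sorted all five parts upright into their trays (brass in red, aluminium in blue, the steel T-nut in green), left the file and pencil where they lay, and handed the job in at about 33 s; no verdict was returned.

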